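# Change the weights round for the second reading of the balance check

### The job

The first reading of the balance check is done; for the second, change the three weights round: the large one goes on the balance with the square pan, the medium one on the balance with the bare round pan, and the small one on the balance whose pan is inside the clear ring. Park one of them on the middle of the round white porcelain plate meanwhile, since no pan may ever carry two weights and none may stand on the bare bench. Set each down gently and upright in the centre of its pan, and leave the beaker and the small amber jar where they are.

Things in the scene. Friction and masses are not known exactly. Their poses are not given: they have to be found in the camera images.
- weight_large: Stainless steel cylindrical weight with a knob, the largest of the three: 500 g, 62 mm tall; body 38 mm in diameter up to 40 mm, then a 22 mm neck and a 34 mm knob from 47 to 62 mm. Starts on the bare round pan, up to 14 mm off its centre. Stands upright; origin at the centre of its underside, z up along its axis, round so its yaw means nothing.
- weight_medium: Stainless steel cylindrical weight with a knob, the middle one of the three: 200 g, 45 mm tall; body 28 mm in diameter up to 30 mm, then a 16 mm neck and a 25 mm knob from 35 to 45 mm. Starts on the pan inside the clear ring, up to 14 mm off its centre. Stands upright; origin at the centre of its underside, z up along its axis, round so its yaw means nothing.
- weight_small: Stainless steel cylindrical weight with a knob, the smallest of the three: 50 g, 29 mm tall; body 18 mm in diameter up to 18.5 mm, then an 11 mm neck and a 16 mm knob from 21.5 to 29 mm. Starts on the square pan, up to 14 mm off its centre. Stands upright; origin at the centre of its underside, z up along its axis, round so its yaw means nothing.
- balance_round: Electronic balance, fixed, with a bare round steel pan and a grey console. Origin on the bench under the pan's centre, z up, console towards -x. Pan 120 mm in diameter, its top 58 mm above the bench; housing 190 mm wide, 48 mm high, reaching 150 mm in front of and 85 mm behind the pan centre.
- balance_square: Electronic balance, fixed, with a square steel pan and a white console. Origin on the bench under the pan's centre, z up, console towards -x. Pan 160 x 160 mm, its top 72 mm above the bench; housing 200 mm wide, 60 mm high, reaching 155 mm in front of and 95 mm behind the pan centre.
- balance_ring: Electronic balance, fixed, with a small round pan inside a low clear draught ring, black console. Origin on the bench under the pan's centre, z up, console towards -x. Pan 90 mm in diameter, its top 64 mm above the bench; housing 190 mm wide, 55 mm high, reaching 155 mm in front of and 90 mm behind the pan centre. Ring: white rim 97 mm above the bench, 140 mm inside, 146 mm outside, open on top.
- plate: Round white porcelain plate with six small dark holes near its edge, lying fixed on the bench: 86 mm in diameter, 9 mm thick. Empty at the start: the parking place. Origin at the centre of its underside.
- beaker: Bystander: empty glass beaker, 50 mm in diameter, 68 mm tall, loose, standing between two balances. Origin at the centre of its underside.
- amber_jar: Bystander: small amber glass jar with a white cap, 44 mm in diameter, 62 mm tall, loose, standing between two balances towards their backs. Origin at the centre of its underside.
Things that resemble listed ones, but are neither listed nor needed, are in the scene too. What is shaped like the weight_large but blue is not meant.

How it is judged:
By the outcome, as a careful person would: the job done as asked, in the order asked, and still so for the second after the job is handed in, with the robot touching nothing.
It also fails if it takes over 115 s, if anything falls off the work surface, if the arm or the gripper's body presses on something with over 40 N, if the wrist force passes 120 N, or if a joint passes its speed limit or range.

### The arm

A 7-joint arm with a two-finger parallel gripper is mounted at the origin on the work surface. World frame = base frame: x ahead of the robot, y to its left, z up, the work surface at z = 0. Lengths are in mm, angles in degrees, forces in N, time in s.
With the tool pointing down it reaches from about 400 to 875 mm from the base axis. Payload 6.5 kg.
Tool frame: the origin (TCP) lies midway between the tips of the shut fingers; the grasp point (between the pads) lies 19 mm behind it (env.grip_depth is the distance from the TCP to the grasp point, in mm); z points along the fingers, y is the line along which they close (so a half turn about z gives the same grasp; the last joint's range is limited). The gripper opens to 88 mm and grips with 3 to 60 N. Pads are 18 mm wide; open, the fingers measure 123 mm over their backs; the gripper's body (75 mm by 187 mm) begins 45 mm behind the grasp point.
Start: joints at [72.353, 30.733, -0.252, 88.115, 0.149, 61.152, -4.079], TCP at [155.639, -631.084, 238.716] pointing down, gripper open.
Joint ranges: [-154.64, 154.64], [-21.42, 123.67], [-72.66, 72.17], [13.99, 137.28], [-74.86, 254.86], [10.95, 109.41], [-158.01, 158.01]. Speed limits (degrees/s): [136.94, 136.94, 180, 180, 180, 180, 180].

### API

Orientations are given as a 3x3 rotation matrix whose columns are the frame's x, y, z axes.
In Python, from workcell import observe, read_camera, calibration, job, env gives the robot as it stands.
- The arm moves only by the tool send_rows, never from a script. Its arguments are lists of equal length, an entry for each row: "dp": the shift along the tool's x, y, z in cm, a list of three; "yaw": the turn about the tool's z in rad; "fingers": the finger opening in cm, from 0 to 8.81. A call has 1 to 8 rows; each row shifts and turns the commanded pose from where the row before left it, along the tool's axes as they then stand; what a row does not reach is not made up. A row lasts 1/12 s, in which the tool goes at most 41.7 mm and 7.16 degrees, less where a joint would pass 70% of its speed; a pose out of reach is approached as far as the arm can. A call with a gripper value outside its range is refused whole. The fingers move at their own pace and stop on an object; "newtons" is the grip in N (left out, the last holds). Time passes only in rows, so rows that do not move let the fingers close. It gives the time, the measured TCP pose, the force, the opening and the grip force at its end, in the units of the state.
- observe(): the state, without advancing time (a new reading comes with each control period).
- read_camera(name): name is "scene" or "side" or "wrist"; returns (picture, depth): 384x512x3 uint8, red, green, blue; 384x512 float32, mm along the optical axis (not along the pixel's ray), 0 where there is no reading.
- calibration(name): a dict with "fx", "fy", "cx", "cy" (pixels), "R" (3x3) and "t" (3): a world point X has camera coordinates R X + t. Camera axes: x right, y down, z forward; pixel columns grow to the right and rows downward; lengths in mm; the calibration is good to about 2 mm. A picture is of the moment at which its call begins: read the wrist's pose just before it. calibration takes no time and is no camera call; for the wrist camera it gives the pose at the moment of the call.
- job.finish_job(): hands the job in; it is judged then, once.
The state is a dict: "time_s": time; "q": joint angles; "qvel": joint speeds; "tau": joint torques, N m; "eef_pos": TCP position; "eef_rot": TCP orientation; "ft_force": force on the tool from outside, world axes, zero at the start; "moment": the same for the moment, N m; "finger_gap": opening from 0.0 (shut) to 1.0 (fully open); "finger_force": force on a finger pad.
Only numpy, scipy, OpenCV 4.12 (cv2) and the standard library are available. Lean on these libraries where they do the work, as an engineer would, in place of code of your own. Each camera call takes 0.05 s, during which the arm holds its last target. There are 200 camera calls.

## Working session

There is one attempt and no reset: what is moved stays moved. The work goes in short steps, Python scripts to look and compute and a tool call to move; the robot and the scene stay as the last step left them, time stands still between calls to the robot, and variables do not carry over. Pictures are saved under pics/ and viewed, at most 14 in all, crops included, and the job is handed in when it is done.

Besides the shell and the picture viewer there is one more tool, called after "Request:" by a JSON object that holds its "method" and its "body". send_rows: Moves the arm, as the interface text tells. Its arguments: {"type":"object","properties":{"dp":{"type":"array","items":{"type":"array","items":{"type":"number"}}},"yaw":{"type":"array","items":{"type":"number"}},"fingers":{"type":"array","items":{"type":"number"}},"newtons":{"type":"number"}},"required":["dp","yaw","fingers"]}

```bash
mkdir -p pics; ls; python3 - <<'E'
from workcell import observe, read_camera, calibration, env
import cv2, numpy as np
s=observe(); print(s['time_s'],s['eef_pos'],s['eef_rot'],s['finger_gap'])
for n in ('scene','side'):
    p,d=read_camera(n); cv2.imwrite(f'pics/{n}0.png',cv2.resize(p[:,:,::-1],(800,600),interpolation=cv2.INTER_CUBIC)); np.savez(f'{n}0.npz',p=p,d=d)
    c=calibration(n); print(n,c)
print(calibration('wrist'))
E
```

```text
pics
0.0 [ 155.48676266 -630.50423163  237.82968468] [[ 9.70891145e-01  2.39520557e-01 -5.34944693e-04]
 [ 2.39521122e-01 -9.70889758e-01  1.64607122e-03]
 [-1.25104428e-04 -1.72628652e-03 -9.99998502e-01]] 0.9999033193275244
scene {'fx': 378.322162311273, 'fy': 378.322162311273, 'cx': 255.9278310872727, 'cy': 194.44390573186894, 'R': array([[-0.16188926,  0.9866958 , -0.01494176],
       [ 0.80360089,  0.12303039, -0.5823136 ],
       [-0.57272809, -0.10627753, -0.81282693]]), 't': array([  90.10872582, -401.2897129 , 1296.65875713])}
side {'fx': 488.84390488287283, 'fy': 488.84390488287283, 'cx': 253.45017300613674, 'cy': 192.86063523839644, 'R': array([[-0.97935156, -0.20204667, -0.00690421],
       [-0.1051451 ,  0.53822917, -0.83621401],
       [ 0.1726703 , -0.81822155, -0.54835979]]), 't': array([ 569.25548148,  131.8313545 , 1234.6921502 ])}
{'fx': 326.2645164164011, 'fy': 326.2645164164011, 'cx': 250.27606902698162, 'cy': 189.4859955895738, 'R': array([[ 0.2398694 , -0.97080279, -0.00214711],
       [-0.93771603, -0.23226558,  0.25834349],
       [-0.25129928, -0.05995532, -0.96605074]]), 't': array([-649.87596971,  -34.34542705,  388.56372075])}
```

View pics/scene0.png

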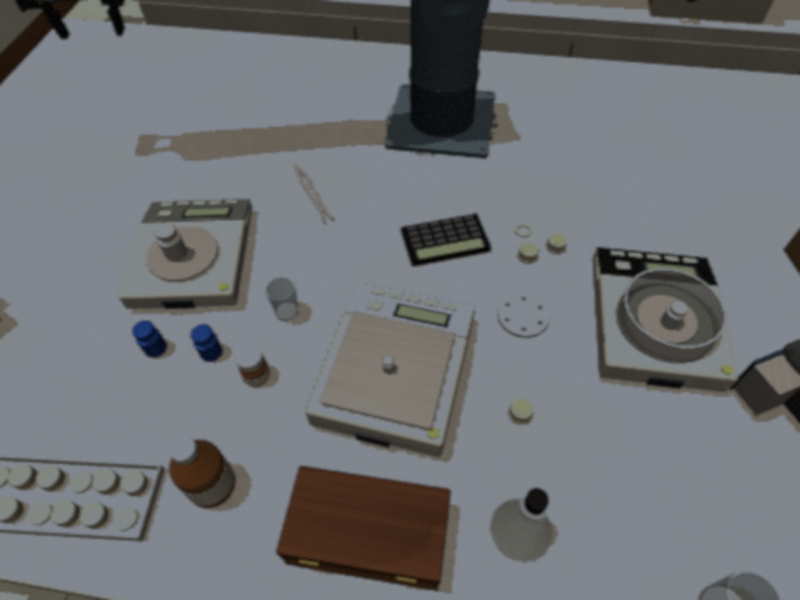

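View pics/side0.png

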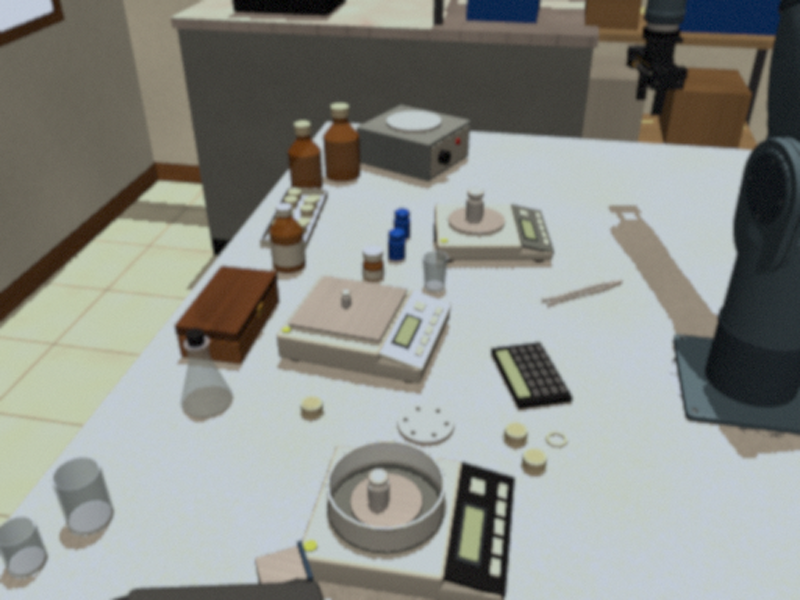

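Scene picture, at 800x600 pixels: the large weight is on the bare round pan at (172,240), the medium one in the ring at (676,313) and the small one on the square pan at (388,364). The plate is at (523,316), the beaker at (285,300) and the amber jar at (253,367). Lookalikes are the two blue weights at (148,338) and (207,342), the pale caps at (521,410), (528,252) and (557,242), and the loose ring at (523,230). I choose the three steel weights standing on the pans.

```bash
cat > h.py <<'E'
import numpy as np, cv2
from workcell import observe, read_camera, calibration
def pt(c,u,v,z):
    "ray through pixel onto world plane z"
    C=-c['R'].T@c['t']; d=c['R'].T@np.array([(u-c['cx'])/c['fx'],(v-c['cy'])/c['fy'],1])
    return C+d*(z-C[2])/d[2]
def px(c,X):
    p=c['R']@np.array(X,float)+c['t']; return np.array([c['fx']*p[0]/p[2]+c['cx'],c['fy']*p[1]/p[2]+c['cy']])
def cloud(c,d):
    v,u=np.indices(d.shape); P=np.stack([(u-c['cx'])/c['fx']*d,(v-c['cy'])/c['fy']*d,d],-1)
    return (P-c['t'])@c['R']
def tool(s,X):
    "shift to X in tool axes, cm"
    return s['eef_rot'].T@(np.array(X)-s['eef_pos'])/10
E
python3 - <<'E'
from h import *
K=1.5625
c=calibration('scene');f=np.load('scene0.npz');W=cloud(c,f['d'])
for n,u,v,z,r in [('L',172,240,120,60),('M',676,313,109,60),('S',388,364,101,60)]:
    X=pt(c,u/K,v/K,z-8); m=(np.hypot(W[...,0]-X[0],W[...,1]-X[1])<35)&(abs(W[...,2]-z)<4)&(f['d']>0)
    P=W[m]; print(n,X.round(),m.sum(), P.mean(0).round(1) if len(P) else '', ((P.max(0)+P.min(0))/2).round(1) if len(P) else '')
for n,u,v,z,r in [('round',183,252,58,75),('square',390,370,72,120),('ring',665,320,64,75),('rim',672,312,97,90),('plate',523,316,9,60),('beaker',285,300,68,40),('jar',253,350,62,40)]:
    X=pt(c,u/K,v/K,z); m=(np.hypot(W[...,0]-X[0],W[...,1]-X[1])<r)&(abs(W[...,2]-z)<4)&(f['d']>0)
    P=W[m][:,:2].astype(np.float32)
    print(n,X.round(),m.sum(), cv2.minAreaRect(P) if len(P)>4 else '', cv2.minEnclosingCircle(P) if len(P) else '')
# side view pixel predictions for cross-check
c2=calibration('side'); print(c2 is not None)
E
```

```text
L [ 510. -378.  112.] 103 [ 499.2 -393.8  120.3] [ 498.  -395.   120.2]
M [527. 408. 101.] 78 [521.4 408.9 109.1] [520.  409.8 108.8]
S [672.   3.  93.] 35 [670.1   1.9 100.9] [670.5   1.9 100.9]
round [ 490. -385.   58.] 943 ((491.91046142578125, -387.8211364746094), (115.37452697753906, 118.26956176757812), 49.59968566894531) ((490.4214782714844, -389.22991943359375), 61.46431350708008)
square [670.   5.  72.] 4236 ((663.2328491210938, 1.4139480590820312), (160.00079345703125, 162.3372039794922), 84.36121368408203) ((663.1771240234375, 1.6315137147903442), 111.8712387084961)
ring [514. 406.  64.] 1023 ((511.7698974609375, 407.12945556640625), (143.2965087890625, 143.99154663085938), 65.14179229736328) ((514.0927734375, 406.19927978515625), 74.63111877441406)
rim [523. 404.  97.] 401 ((510.8135986328125, 406.4247131347656), (144.01492309570312, 145.66981506347656), 81.40265655517578) ((510.53204345703125, 406.9889831542969), 73.84602355957031)
plate [501. 198.   9.] 717 ((501.93402099609375, 200.3778076171875), (103.31161499023438, 85.97454833984375), 38.528263092041016) ((503.649169921875, 195.19178771972656), 54.91313552856445)
beaker [ 569. -181.   68.] 60 ((555.3698120117188, -191.8102264404297), (31.586259841918945, 48.122581481933594), 35.05186080932617) ((548.8705444335938, -196.40798950195312), 24.159252166748047)
jar [ 662. -206.   62.] 207 ((673.9462890625, -210.5657501220703), (37.849708557128906, 38.540531158447266), 9.831676483154297) ((673.0286254882812, -211.1202850341797), 20.145418167114258)
True
```

The small weight gets parked on the plate. I turn the tool square to the world axes, then go above the small weight.

Request:
{"method": "send_rows", "body": {"dp": [[0,0,0],[0,0,0],[2.57,-3.16,0.15],[2.57,-3.16,0.15],[2.57,-3.16,0.15],[2.57,-3.16,0.15],[2.57,-3.16,0.15],[2.57,-3.16,0.15]], "yaw": [0.121,0.121,0,0,0,0,0,0], "fingers": [4,4,4,4,4,4,4,4], "newtons": 20}}

```text
time_s: 0.77
eef_pos: [310.6, -439.6, 229.4]
eef_rot: [[1.0, -0.0, -0.0], [-0.0, -1.0, 0.0], [-0.0, -0.0, -1.0]]
ft_force: [0.5, -1.7, 0.7]
finger_gap: 0.454
finger_force: 0.0
```

Request:
{"method": "send_rows", "body": {"dp": [[2.57,-3.16,0.15],[2.57,-3.16,0.15],[2.57,-3.16,0.15],[2.57,-3.16,0.15],[2.57,-3.16,0.15],[2.57,-3.16,0.15],[2.57,-3.16,0.15]], "yaw": [0,0,0,0,0,0,0], "fingers": [4,4,4,4,4,4,4]}}

```text
time_s: 1.35
eef_pos: [490.5, -218.6, 219.0]
eef_rot: [[1.0, -0.0, -0.0], [-0.0, -1.0, 0.0], [-0.0, -0.0, -1.0]]
ft_force: [-0.4, -0.3, -0.3]
finger_gap: 0.46
finger_force: 0.0
```

Tracking is exact and calls in one batch run in sequence. I carry on to above the weight.

Request:
{"method": "send_rows", "body": {"dp": [[2.57,-3.15,0.3],[2.57,-3.15,0.3],[2.57,-3.15,0.3],[2.57,-3.15,0.3],[2.57,-3.15,0.3],[2.57,-3.15,0.3],[2.57,-3.15,0.3],[0,0,0]], "yaw": [0,0,0,0,0,0,0,0], "fingers": [4,4,4,4,4,4,4,4]}}

```text
time_s: 2.02
eef_pos: [672.4, 10.6, 196.9]
eef_rot: [[1.0, 0.01, 0.001], [0.01, -1.0, 0.006], [0.001, -0.006, -1.0]]
ft_force: [-0.9, 2.1, 0.0]
finger_gap: 0.453
finger_force: 0.0
```

```bash
cat > look.py <<'E'
# usage: look.py name x y ztop  -> points of the wrist depth near (x,y) at height ztop
import sys; from h import *
n,x,y,z=sys.argv[1],*map(float,sys.argv[2:5]); r=float(sys.argv[5]) if len(sys.argv)>5 else 25
s=observe(); c=calibration('wrist'); p,d=read_camera('wrist'); W=cloud(c,d)
cv2.imwrite(f'pics/{n}.png',p[:,:,::-1]); np.savez(n+'.npz',p=p,d=d)
m=(np.hypot(W[...,0]-x,W[...,1]-y)<r)&(abs(W[...,2]-z)<3)&(d>0); P=W[m]
print('tcp',s['eef_pos'].round(1),'t',round(s['time_s'],2),'gap',round(s['finger_gap'],3),'n',len(P))
if len(P): print('mean',P.mean(0).round(1),'circle',cv2.minEnclosingCircle(P[:,:2].astype(np.float32)),'px',px(c,P.mean(0)).round())
E
python3 look.py w1 670 2 101
```

```text
tcp [672.4  10.6 196.9] t 2.02 gap 0.453 n 205
mean [669.3   1.5  99.3] circle ((668.99560546875, 1.4634495973587036), 7.381289005279541) px [262. 197.]
```

View pics/w1.png

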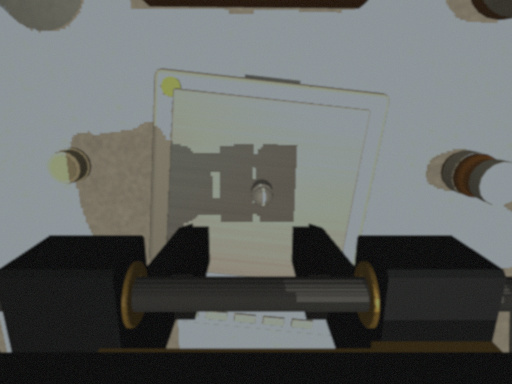

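The close view shows the steel knob on the square pan at (262,195), and nothing else stands there. Next I settle and descend.

Request:
{"method": "send_rows", "body": {"dp": [[0,0,1],[0,0,1],[0,0,1],[0,0,1],[0,0,1],[0,0,0],[0,0,0]], "yaw": [0,0,0,0,0,0,0], "fingers": [4,4,4,4,4,4,4]}}

```text
time_s: 2.65
eef_pos: [669.1, -0.3, 147.3]
eef_rot: [[1.0, -0.001, -0.002], [-0.001, -1.0, -0.0], [-0.002, 0.0, -1.0]]
ft_force: [-0.4, 0.5, -0.3]
finger_gap: 0.45
finger_force: 0.0
```

```bash
python3 look.py w2 669 1.5 101
```

```text
tcp [ 6.691e+02 -3.000e-01  1.473e+02] t 2.65 gap 0.45 n 298
mean [669.5   1.1  99.4] circle ((669.25537109375, 1.2398803234100342), 7.215958595275879) px [247. 214.]
```

Request:
{"method": "send_rows", "body": {"dp": [[0,-0.15,1.5],[0,0,1.5],[0,0,1.5],[0,0,1.2],[0,0,0.8],[0,0,0.3],[0,0,0],[0,0,0]], "yaw": [0,0,0,0,0,0,0,0], "fingers": [4,4,4,4,4,4,4,4]}}

```text
time_s: 3.37
eef_pos: [670.2, 1.7, 80.8]
eef_rot: [[1.0, -0.0, 0.001], [-0.0, -1.0, 0.0], [0.001, -0.0, -1.0]]
ft_force: [-0.4, 0.3, -0.2]
finger_gap: 0.452
finger_force: 0.0
```

Request:
{"method": "send_rows", "body": {"dp": [[0,0,0],[0,0,0],[0,0,0],[0,0,0],[0,0,0],[0,0,0],[0,0,0],[0,0,0]], "yaw": [0,0,0,0,0,0,0,0], "fingers": [3,2.2,1.9,1.7,1.5,1.2,1.0,1.0], "newtons": 15}}

```text
time_s: 4.03
eef_pos: [670.1, 1.7, 80.6]
eef_rot: [[1.0, -0.0, 0.001], [-0.0, -1.0, 0.0], [0.001, -0.0, -1.0]]
ft_force: [-0.2, 0.5, 5.7]
finger_gap: 0.194
finger_force: 15.0
```

Request:
{"method": "send_rows", "body": {"dp": [[0,0,-0.2],[0,0,-0.5],[0,0,-1],[0,0,-2],[0,0,-2],[0,0,-1],[0,0,0]], "yaw": [0,0,0,0,0,0,0], "fingers": [1,1,1,1,1,1,1]}}

```text
time_s: 4.62
eef_pos: [671.6, 1.7, 150.4]
eef_rot: [[1.0, -0.0, 0.005], [-0.0, -1.0, 0.0], [0.005, -0.0, -1.0]]
ft_force: [1.5, 0.3, -0.5]
finger_gap: 0.191
finger_force: 15.0
```

```bash
python3 - <<'E'
from h import *
for n in ('side','scene'):
    p,d=read_camera(n); c=calibration(n); np.savez(n+'1.npz',p=p,d=d)
    u,v=px(c,(670,2,140)).astype(int); cv2.imwrite(f'pics/{n}1.png',cv2.resize(p[v-40:v+40,u-50:u+50,::-1],(400,320),interpolation=cv2.INTER_CUBIC))
cv2.imwrite('pics/m1.png',np.hstack([cv2.imread('pics/side1.png'),cv2.imread('pics/scene1.png')]))
f=np.load('scene0.npz');c=calibration('scene');W=cloud(c,f['d'])
m=(np.hypot(W[...,0]-502,W[...,1]-200)<75)&(f['d']>0)&(W[...,2]>5)&(W[...,2]<14); print(cv2.minEnclosingCircle(W[m][:,:2].astype(np.float32)),np.median(W[m],0))
q=f['p'][...,:].min(-1); P=W[(np.hypot(W[...,0]-502,W[...,1]-200)<48)&(q<90)]; print('holes',P.round(0)[:40])
E
```

```text
((508.17767333984375, 199.0950927734375), 69.32886505126953) [499.34978735 196.63780646  10.07696111]
holes [[467. 197.  12.]
 [481. 169.   8.]
 [478. 224.  10.]
 [510. 171.   9.]
 [511. 224.  12.]
 [509. 227.  11.]
 [528. 197.  13.]
 [525. 200.  10.]
 [535. 181.   5.]
 [536. 183.   8.]
 [539. 185.   8.]
 [538. 188.   8.]
 [538. 190.   9.]
 [534. 218.   8.]
 [540. 193.   7.]
 [539. 196.   7.]
 [539. 198.   7.]
 [537. 206.   5.]
 [537. 208.   7.]]
```

View pics/m1.png

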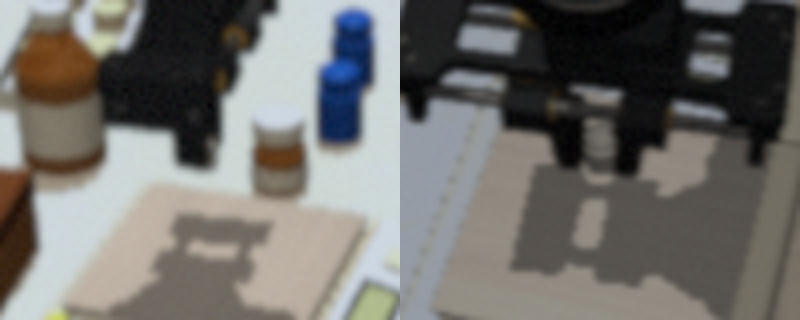

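The scene crop shows the small weight held upright between the fingers at (600,150). I go over to the plate.

Request:
{"method": "send_rows", "body": {"dp": [[-2.47,-2.79,0],[-2.47,-2.79,0],[-2.47,-2.79,0],[-2.47,-2.79,0],[-2.47,-2.79,0],[-2.47,-2.79,0],[-2.47,-2.79,0],[0,0,0]], "yaw": [0,0,0,0,0,0,0,0], "fingers": [1,1,1,1,1,1,1,1]}}

```text
time_s: 5.38
eef_pos: [490.4, 203.6, 146.0]
eef_rot: [[1.0, 0.01, -0.006], [0.01, -1.0, 0.002], [-0.005, -0.002, -1.0]]
ft_force: [0.5, 0.9, -0.0]
finger_gap: 0.196
finger_force: 15.0
```

Request:
{"method": "send_rows", "body": {"dp": [[0,0,0],[0,0,0]], "yaw": [0,0], "fingers": [1,1]}}

```text
time_s: 5.55
eef_pos: [496.6, 196.3, 146.4]
eef_rot: [[1.0, -0.0, -0.001], [-0.0, -1.0, -0.001], [-0.001, 0.001, -1.0]]
ft_force: [0.8, -0.5, -0.7]
finger_gap: 0.191
finger_force: 15.0
```

```bash
python3 look.py w3 497 197 9 46
```

```text
tcp [496.6 196.3 146.4] t 5.55 gap 0.191 n 6861
mean [498.  197.    7.9] circle ((496.6217956542969, 197.0338897705078), 42.75309371948242) px [249. 179.]
```

View pics/w3.png

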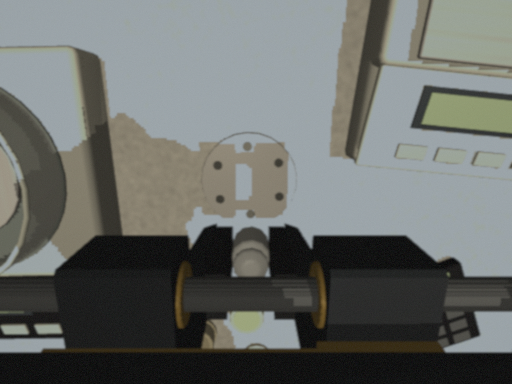

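The picture shows the plate with its six holes centred near (249,180) and the weight held upright at (250,245). The fitted plate centre is (496.7,197.0), 0.7 mm from the TCP. I lower the weight.

Request:
{"method": "send_rows", "body": {"dp": [[0,-0.07,2],[0,0,3],[0,0,3],[0,0,2],[0,0,1.2],[0,0,0.8],[0,0,0.3],[0,0,0]], "yaw": [0,0,0,0,0,0,0,0], "fingers": [1,1,1,1,1,1,1,1]}}

```text
time_s: 6.27
eef_pos: [497.3, 197.3, 24.2]
eef_rot: [[1.0, -0.001, 0.0], [-0.001, -1.0, -0.0], [0.0, 0.0, -1.0]]
ft_force: [-0.1, 0.4, -0.1]
finger_gap: 0.191
finger_force: 15.0
```

Request:
{"method": "send_rows", "body": {"dp": [[0,0,0.2],[0,0,0.1],[0,0,0],[0,0,0]], "yaw": [0,0,0,0], "fingers": [1,1,1,1]}}

```text
time_s: 6.6
eef_pos: [497.3, 197.8, 21.8]
eef_rot: [[1.0, -0.0, 0.001], [-0.0, -1.0, 0.0], [0.001, -0.0, -1.0]]
ft_force: [0.0, -0.1, -0.6]
finger_gap: 0.192
finger_force: 15.0
```

Request:
{"method": "send_rows", "body": {"dp": [[0,0,0.15],[0,0,0.1],[0,0,0],[0,0,0]], "yaw": [0,0,0,0], "fingers": [1,1,1,1]}}

```text
time_s: 6.93
eef_pos: [496.8, 197.6, 18.6]
eef_rot: [[1.0, -0.0, -0.0], [-0.0, -1.0, -0.0], [-0.0, 0.0, -1.0]]
ft_force: [-0.6, 0.0, -0.3]
finger_gap: 0.192
finger_force: 15.0
```

Request:
{"method": "send_rows", "body": {"dp": [[0,0,0.05],[0,0,0.05],[0,0,0],[0,0,0]], "yaw": [0,0,0,0], "fingers": [1,1,1,1]}}

```text
time_s: 7.27
eef_pos: [496.9, 197.7, 17.7]
eef_rot: [[1.0, -0.0, -0.0], [-0.0, -1.0, 0.0], [-0.0, -0.0, -1.0]]
ft_force: [-0.1, -0.7, -0.9]
finger_gap: 0.195
finger_force: 15.0
```

Request:
{"method": "send_rows", "body": {"dp": [[0,0,0.04],[0,0,0],[0,0,0]], "yaw": [0,0,0], "fingers": [1,1,1]}}

```text
time_s: 7.52
eef_pos: [496.9, 197.7, 17.6]
eef_rot: [[1.0, -0.0, 0.0], [-0.0, -1.0, -0.0], [0.0, 0.0, -1.0]]
ft_force: [0.2, -0.7, 4.5]
finger_gap: 0.192
finger_force: 15.0
```

Request:
{"method": "send_rows", "body": {"dp": [[0,0,0.04],[0,0,0],[0,0,0]], "yaw": [0,0,0], "fingers": [1,1,1]}}

```text
time_s: 7.77
eef_pos: [497.0, 197.7, 17.5]
eef_rot: [[1.0, -0.0, 0.0], [-0.0, -1.0, -0.0], [0.0, 0.0, -1.0]]
ft_force: [-2.7, -0.4, 9.3]
finger_gap: 0.192
finger_force: 15.0
```

Contact is at 17.6, as predicted. I release gently and retreat upward.

Request:
{"method": "send_rows", "body": {"dp": [[0,0,-0.06],[0,0,0],[0,0,0],[0,0,0],[0,0,0],[0,0,-0.5],[0,0,-1.5],[0,0,-3]], "yaw": [0,0,0,0,0,0,0,0], "fingers": [1,1.8,2.4,3.2,3.5,3.5,3.5,3.5]}}

```text
time_s: 8.43
eef_pos: [494.7, 196.7, 65.8]
eef_rot: [[1.0, 0.0, -0.005], [0.0, -1.0, -0.002], [-0.005, 0.002, -1.0]]
ft_force: [0.3, 0.2, 0.3]
finger_gap: 0.396
finger_force: 0.0
```

Request:
{"method": "send_rows", "body": {"dp": [[0,0,-4],[0,0,-4],[0,0,-3],[0,0,-1],[0,0,0]], "yaw": [0,0,0,0,0], "fingers": [3.5,5.5,5.5,5.5,5.5]}}

```text
time_s: 8.85
eef_pos: [498.6, 198.4, 190.5]
eef_rot: [[1.0, -0.0, 0.005], [-0.0, -1.0, 0.002], [0.005, -0.002, -1.0]]
ft_force: [-0.0, 0.4, 0.0]
finger_gap: 0.623
finger_force: 0.0
```

```bash
python3 look.py w4 497 197 38 30
```

```text
tcp [498.6 198.4 190.5] t 8.85 gap 0.623 n 132
mean [496.2 196.8  36.3] circle ((496.2032165527344, 196.81417846679688), 6.972213268280029) px [252. 180.]
```

The small weight stands on the plate within 1 mm of its centre. Next is the large weight.

Request:
{"method": "send_rows", "body": {"dp": [[0,2,0],[0,3.9,0],[0,3.9,0],[0,3.9,0],[0,3.9,0],[0,3.9,0],[0,3.9,0],[0,3.9,0]], "yaw": [0,0,0,0,0,0,0,0], "fingers": [5.5,5.5,5.5,5.5,5.5,5.5,5.5,5.5]}}

```text
time_s: 9.57
eef_pos: [494.9, -97.1, 185.2]
eef_rot: [[1.0, 0.0, -0.004], [0.0, -1.0, 0.0], [-0.004, -0.0, -1.0]]
ft_force: [1.3, -0.6, -0.2]
finger_gap: 0.622
finger_force: 0.0
```

Request:
{"method": "send_rows", "body": {"dp": [[0,3.9,0],[0,3.9,0],[0,3.9,0],[0,3.9,0],[0,3.9,0],[0,3.9,0],[0,3.9,0],[0,2.5,0]], "yaw": [0,0,0,0,0,0,0,0], "fingers": [5.5,5.5,5.5,5.5,5.5,5.5,5.5,5.5]}}

```text
time_s: 10.23
eef_pos: [494.0, -397.3, 184.5]
eef_rot: [[1.0, -0.004, -0.004], [-0.004, -1.0, 0.0], [-0.004, -0.0, -1.0]]
ft_force: [-0.4, 0.6, -0.9]
finger_gap: 0.622
finger_force: 0.0
```

Request:
{"method": "send_rows", "body": {"dp": [[0,0,0],[0,0,0],[0,0,0]], "yaw": [0,0,0], "fingers": [5.5,5.5,5.5]}}

```text
time_s: 10.48
eef_pos: [496.2, -391.4, 185.3]
eef_rot: [[1.0, 0.001, -0.003], [0.001, -1.0, 0.003], [-0.003, -0.003, -1.0]]
ft_force: [0.9, 1.2, 0.2]
finger_gap: 0.626
finger_force: 0.0
```

```bash
python3 look.py w5 499 -394 119 40; python3 - <<'E'
from h import *
f=np.load('w5.npz'); c=calibration('wrist'); W=cloud(c,f['d'])
m=(np.hypot(W[...,0]-491,W[...,1]+389)<80)&(abs(W[...,2]-57)<2.5)&(f['d']>0); print('pan',m.sum(),cv2.minEnclosingCircle(W[m][:,:2].astype(np.float32)))
E
```

```text
tcp [ 496.2 -391.4  185.3] t 10.48 gap 0.626 n 1662
mean [ 496.9 -396.4  118.4] circle ((496.316162109375, -396.3366394042969), 16.579124450683594) px [257. 204.]
pan 11697 ((490.9385986328125, -388.8513488769531), 60.19835662841797)
```

View pics/w5.png

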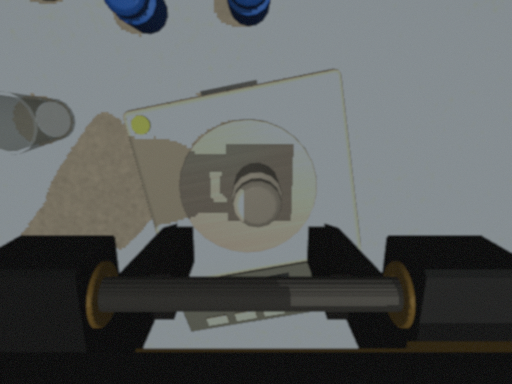

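The view shows the steel large weight on the round pan at (258,200), with the blue lookalikes off at the top. I descend on its knob.

Request:
{"method": "send_rows", "body": {"dp": [[0.05,0.5,0],[0,0,2],[0,0,2],[0,0,2],[0,0,1.6],[0,0,1],[0,0,0.5],[0,0,0]], "yaw": [0,0,0,0,0,0,0,0], "fingers": [5.5,5.5,5.5,5.5,5.5,5.5,5.5,5.5]}}

```text
time_s: 11.2
eef_pos: [497.1, -397.5, 95.7]
eef_rot: [[1.0, 0.001, -0.001], [0.001, -1.0, 0.001], [-0.001, -0.001, -1.0]]
ft_force: [-0.5, 0.2, 0.3]
finger_gap: 0.624
finger_force: 0.0
```

Request:
{"method": "send_rows", "body": {"dp": [[0,0,0],[0,0,0],[0,0,0],[0,0,0],[0,0,0],[0,0,0],[0,0,0],[0,0,0]], "yaw": [0,0,0,0,0,0,0,0], "fingers": [4.6,4.1,3.8,3.6,3.4,3.2,2.8,2.8], "newtons": 40}}

```text
time_s: 11.87
eef_pos: [498.5, -397.0, 98.1]
eef_rot: [[1.0, 0.001, 0.002], [0.001, -1.0, 0.001], [0.002, -0.001, -1.0]]
ft_force: [-1.6, 5.2, 9.1]
finger_gap: 0.366
finger_force: 68.2
```

Request:
{"method": "send_rows", "body": {"dp": [[0,0,0],[0,0,0],[0,0,0],[0,0,0]], "yaw": [0,0,0,0], "fingers": [2.8,2.8,2.8,2.8]}}

```text
time_s: 12.2
eef_pos: [498.5, -397.1, 98.1]
eef_rot: [[1.0, 0.001, 0.002], [0.001, -1.0, 0.001], [0.002, -0.001, -1.0]]
ft_force: [-2.0, 6.1, 8.3]
finger_gap: 0.363
finger_force: 68.2
```

```bash
python3 - <<'E'
from h import *
s=observe(); print(s['finger_gap']*88.1,s['finger_force'],s['ft_force'],s['eef_pos'])
o=[]
for n in ('side','scene'):
    p,d=read_camera(n); c=calibration(n)
    u,v=px(c,(497,-397,100)).astype(int); o.append(cv2.resize(p[v-40:v+40,u-50:u+50,::-1],(400,320),interpolation=cv2.INTER_CUBIC))
cv2.imwrite('pics/m2.png',np.hstack(o))
E
```

```text
32.00892418475139 68.22786693643138 [-2.04074651  6.10941846  8.29287379] [ 498.51532084 -397.0920183    98.10513   ]
```

View pics/m2.png

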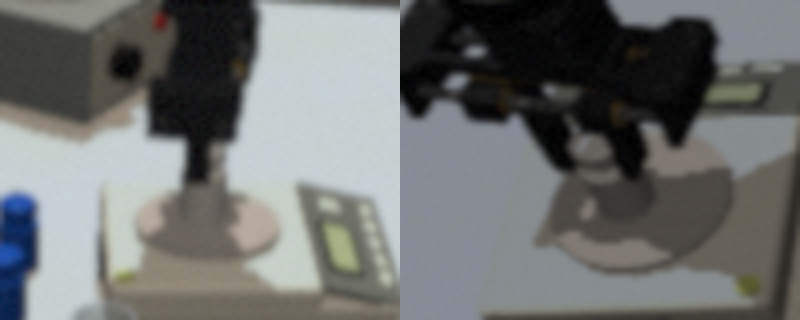

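The crops show the fingers on the knob, with their tips pushed up onto the shoulder of the body. That explains z = 98, which is the body top. I will let go and grip the body lower down instead.

Request:
{"method": "send_rows", "body": {"dp": [[0,0,-0.2],[0,0,0],[0,0,0],[0,0,0],[0,0,0],[0,0,0]], "yaw": [0,0,0,0,0,0], "fingers": [2.8,3.5,4,5,5.8,5.8], "newtons": 25}}

```text
time_s: 12.8
eef_pos: [497.2, -398.8, 98.5]
eef_rot: [[1.0, -0.001, 0.0], [-0.001, -1.0, -0.001], [0.0, 0.001, -1.0]]
ft_force: [0.1, 0.0, 0.1]
finger_gap: 0.646
finger_force: 0.0
```

```bash
python3 look.py w6 497 -396.5 119 30
```

```text
tcp [ 497.2 -398.8   98.5] t 12.8 gap 0.646 n 2672
mean [ 501.6 -395.4  118.3] circle ((499.89599609375, -391.0405578613281), 23.791397094726562) px [241. 258.]
```

```bash
python3 - <<'E'
from h import *
f=np.load('w6.npz');c=calibration('wrist');d=f['d'];W=cloud(c,d)
m=((abs(W[...,2]-119)<3)&(d>0)&(f['p'].max(-1)>60)&(np.hypot(W[...,0]-498,W[...,1]+396)<30)).astype(np.uint8)
n,l,st,ce=cv2.connectedComponentsWithStats(m)
for i in np.argsort(-st[1:,4])[:3]+1:
    P=W[l==i]; print(st[i],P.mean(0).round(1),P.min(0).round(1),P.max(0).round(1))
E
```

```text
[ 208  235   77   41 2456] [ 501.5 -397.4  118.3] [ 492.4 -413.8  116. ] [ 511.3 -381.1  120.8]
[244 234   1   1   1] [ 511.7 -396.7  116.5] [ 511.7 -396.7  116.5] [ 511.7 -396.7  116.5]
[252 234   1   1   1] [ 511.7 -400.   116.5] [ 511.7 -400.   116.5] [ 511.7 -400.   116.5]
```

Request:
{"method": "send_rows", "body": {"dp": [[-0.12,-0.14,0],[0,0,0.6],[0,0,0.7],[0,0,0.7],[0,0,0.6],[0,0,0.3],[0,0,0],[0,0,0]], "yaw": [0,0,0,0,0,0,0,0], "fingers": [5.8,5.8,5.8,5.8,5.8,5.8,5.8,5.8]}}

```text
time_s: 13.52
eef_pos: [496.0, -396.9, 69.2]
eef_rot: [[1.0, -0.0, -0.0], [-0.0, -1.0, 0.0], [-0.0, -0.0, -1.0]]
ft_force: [-0.0, -0.6, 0.4]
finger_gap: 0.66
finger_force: 0.0
```

Request:
{"method": "send_rows", "body": {"dp": [[0,0,0],[0,0,0],[0,0,0],[0,0,0],[0,0,0],[0,0,0],[0,0,0],[0,0,0]], "yaw": [0,0,0,0,0,0,0,0], "fingers": [5,4.6,4.3,4.1,3.9,3.8,3.6,3.6], "newtons": 25}}

```text
time_s: 14.18
eef_pos: [496.1, -396.9, 69.6]
eef_rot: [[1.0, -0.0, 0.0], [-0.0, -1.0, 0.0], [0.0, -0.0, -1.0]]
ft_force: [-1.0, 0.1, 1.6]
finger_gap: 0.424
finger_force: 25.0
```

Request:
{"method": "send_rows", "body": {"dp": [[0,0,0],[0,0,-0.2],[0,0,-0.5],[0,0,-1],[0,0,-2],[0,0,-2.5],[0,0,-1.8],[0,0,0]], "yaw": [0,0,0,0,0,0,0,0], "fingers": [3.6,3.6,3.6,3.6,3.6,3.6,3.6,3.6], "newtons": 40}}

```text
time_s: 14.85
eef_pos: [498.3, -398.7, 154.2]
eef_rot: [[1.0, -0.0, 0.006], [-0.0, -1.0, -0.004], [0.006, 0.004, -1.0]]
ft_force: [1.3, -0.1, -4.1]
finger_gap: 0.421
finger_force: 40.0
```

```bash
python3 - <<'E'
from h import *
s=observe(); print(s['finger_gap']*88.1,s['finger_force'],s['ft_force'],s['eef_pos'])
o=[]
for n in ('side','scene'):
    p,d=read_camera(n); c=calibration(n)
    u,v=px(c,(497,-397,150)).astype(int); o.append(cv2.resize(p[v-40:v+40,u-50:u+50,::-1],(400,320),interpolation=cv2.INTER_CUBIC))
cv2.imwrite('pics/m3.png',np.hstack(o))
E
```

```text
37.06996715823292 39.99974993057549 [ 1.33517333 -0.10308792 -4.07273385] [ 498.27189488 -398.71578813  154.18616054]
```

View pics/m3.png

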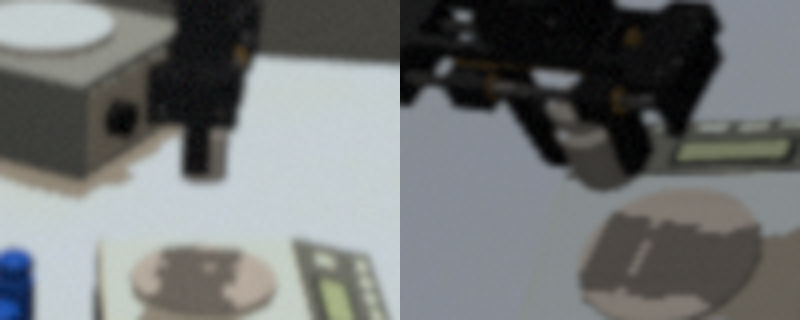

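The large weight is held clear and upright. I move to the square pan.

Request:
{"method": "send_rows", "body": {"dp": [[0.7,-1.7,0],[1.39,-3.32,0],[1.39,-3.32,0],[1.39,-3.32,0],[1.39,-3.32,0],[1.39,-3.32,0],[1.39,-3.32,0],[1.39,-3.32,0]], "yaw": [0,0,0,0,0,0,0,0], "fingers": [3.6,3.6,3.6,3.6,3.6,3.6,3.6,3.6]}}

```text
time_s: 15.62
eef_pos: [599.5, -145.6, 147.5]
eef_rot: [[1.0, -0.0, -0.003], [-0.0, -1.0, 0.001], [-0.003, -0.001, -1.0]]
ft_force: [0.8, -0.1, -5.1]
finger_gap: 0.419
finger_force: 40.0
```

Request:
{"method": "send_rows", "body": {"dp": [[1.39,-3.32,0],[1.39,-3.32,0],[1.39,-3.32,0],[1.39,-3.32,0],[0.7,-1.7,0],[0,0,0],[0,0,0],[0,0,0]], "yaw": [0,0,0,0,0,0,0,0], "fingers": [3.6,3.6,3.6,3.6,3.6,3.6,3.6,3.6]}}

```text
time_s: 16.28
eef_pos: [661.7, 0.8, 147.8]
eef_rot: [[1.0, -0.001, -0.003], [-0.001, -1.0, -0.001], [-0.003, 0.001, -1.0]]
ft_force: [0.2, -0.1, -5.3]
finger_gap: 0.421
finger_force: 40.0
```

```bash
python3 look.py w7 663 1.5 72 118; python3 - <<'E'
from h import *
f=np.load('w7.npz');c=calibration('wrist');d=f['d'];W=cloud(c,d)
m=((abs(W[...,2]-71)<3)&(d>0)&(np.hypot(W[...,0]-663,W[...,1])<118)).astype(np.uint8)
print(cv2.minAreaRect(W[m>0][:,:2].astype(np.float32)), W[m>0][:,2].mean())
E
```

```text
tcp [661.7   0.8 147.8] t 16.28 gap 0.421 n 34485
mean [694.4   1.2  70.9] circle ((681.4423217773438, 0.018776386976242065), 100.28520965576172) px [249. 155.]
((675.3150634765625, -0.46369171142578125), (159.84860229492188, 137.4177703857422), 84.70249938964844) 71.32286861492702
```

View pics/w7.png

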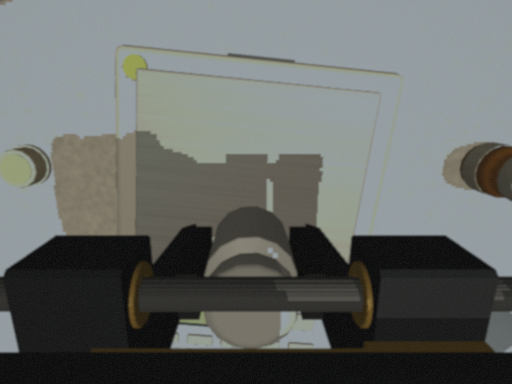

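The view shows the pan empty, with the weight held upright at (252,280). I shift 2.5 mm and lower.

Request:
{"method": "send_rows", "body": {"dp": [[0.25,0,1.5],[0,0,1.5],[0,0,1.2],[0,0,0.9],[0,0,0.6],[0,0,0.3],[0,0,0],[0,0,0]], "yaw": [0,0,0,0,0,0,0,0], "fingers": [3.6,3.6,3.6,3.6,3.6,3.6,3.6,3.6]}}

```text
time_s: 17.0
eef_pos: [665.9, 2.2, 89.8]
eef_rot: [[1.0, -0.0, 0.001], [-0.0, -1.0, -0.0], [0.001, 0.0, -1.0]]
ft_force: [-0.6, -0.3, -4.9]
finger_gap: 0.423
finger_force: 40.0
```

Request:
{"method": "send_rows", "body": {"dp": [[0,0,0.1],[0,0,0.1],[0,0,0],[0,0,0]], "yaw": [0,0,0,0], "fingers": [3.6,3.6,3.6,3.6]}}

```text
time_s: 17.33
eef_pos: [665.6, 2.2, 87.7]
eef_rot: [[1.0, -0.0, 0.0], [-0.0, -1.0, -0.0], [0.0, 0.0, -1.0]]
ft_force: [-0.1, 0.0, -4.9]
finger_gap: 0.422
finger_force: 40.0
```

Request:
{"method": "send_rows", "body": {"dp": [[-0.1,0,0.15],[0,0,0.1],[0,0,0],[0,0,0]], "yaw": [0,0,0,0], "fingers": [3.6,3.6,3.6,3.6]}}

```text
time_s: 17.67
eef_pos: [664.5, 2.2, 84.9]
eef_rot: [[1.0, -0.0, -0.0], [-0.0, -1.0, -0.0], [-0.0, 0.0, -1.0]]
ft_force: [0.2, -0.0, -4.9]
finger_gap: 0.421
finger_force: 40.0
```

Request:
{"method": "send_rows", "body": {"dp": [[0,0,0.06],[0,0,0.05],[0,0,0],[0,0,0]], "yaw": [0,0,0,0], "fingers": [3.6,3.6,3.6,3.6]}}

```text
time_s: 18.0
eef_pos: [664.5, 2.2, 83.9]
eef_rot: [[1.0, -0.0, -0.0], [-0.0, -1.0, -0.0], [-0.0, 0.0, -1.0]]
ft_force: [0.4, -0.1, -5.1]
finger_gap: 0.415
finger_force: 40.0
```

Request:
{"method": "send_rows", "body": {"dp": [[0,0,0.04],[0,0,0],[0,0,0]], "yaw": [0,0,0], "fingers": [3.6,3.6,3.6]}}

```text
time_s: 18.25
eef_pos: [664.6, 2.2, 83.7]
eef_rot: [[1.0, -0.0, 0.0], [-0.0, -1.0, 0.0], [0.0, -0.0, -1.0]]
ft_force: [-0.4, 0.2, -3.0]
finger_gap: 0.416
finger_force: 40.0
```

Request:
{"method": "send_rows", "body": {"dp": [[0,0,0.03],[0,0,0],[0,0,0]], "yaw": [0,0,0], "fingers": [3.6,3.6,3.6]}}

```text
time_s: 18.5
eef_pos: [664.7, 2.2, 83.7]
eef_rot: [[1.0, -0.0, 0.0], [-0.0, -1.0, -0.0], [0.0, 0.0, -1.0]]
ft_force: [-2.0, 0.6, 2.2]
finger_gap: 0.421
finger_force: 40.0
```

The weight is in contact. I release it, rise and check.

Request:
{"method": "send_rows", "body": {"dp": [[0,0,0],[0,0,0],[0,0,0],[0,0,0],[0,0,0],[0,0,-1],[0,0,-2],[0,0,-3]], "yaw": [0,0,0,0,0,0,0,0], "fingers": [3.7,4.1,4.6,5.2,5.8,5.8,5.8,5.8]}}

```text
time_s: 19.17
eef_pos: [662.8, 2.2, 142.0]
eef_rot: [[1.0, 0.0, -0.005], [0.0, -1.0, -0.0], [-0.005, 0.0, -1.0]]
ft_force: [0.7, 0.2, -0.1]
finger_gap: 0.661
finger_force: 0.0
```

Request:
{"method": "send_rows", "body": {"dp": [[0,0,-3],[0,0,-2],[0,0,-1],[0,0,0],[0,0,0]], "yaw": [0,0,0,0,0], "fingers": [5.8,5.8,4.5,4.5,4.5]}}

```text
time_s: 19.58
eef_pos: [664.3, 2.2, 203.0]
eef_rot: [[1.0, -0.0, -0.0], [-0.0, -1.0, -0.0], [-0.0, 0.0, -1.0]]
ft_force: [0.6, 0.0, -0.2]
finger_gap: 0.513
finger_force: 0.0
```

```bash
python3 look.py w8 663 1.5 132.5 28; python3 - <<'E'
from h import *
f=np.load('w8.npz');c=calibration('wrist');d=f['d'];W=cloud(c,d)
m=((abs(W[...,2]-71)<3)&(d>0)&(np.hypot(W[...,0]-663,W[...,1])<118)).astype(np.uint8)
print(cv2.minAreaRect(W[m>0][:,:2].astype(np.float32)))
E
```

```text
tcp [664.3   2.2 203. ] t 19.58 gap 0.513 n 1663
mean [664.4   1.6 132.3] circle ((663.4547119140625, 1.3811002969741821), 16.759716033935547) px [250. 203.]
((662.5728759765625, 1.595489501953125), (159.9964141845703, 159.99168395996094), 84.39199829101562)
```

The large weight is centred to about 1 mm. Now the medium one.

Request:
{"method": "send_rows", "body": {"dp": [[-0.6,-1.7,0],[-1.2,-3.4,0],[-1.2,-3.4,0],[-1.2,-3.4,0],[-1.2,-3.4,0],[-1.2,-3.4,0],[-1.2,-3.4,0],[-1.2,-3.4,0]], "yaw": [0,0,0,0,0,0,0,0], "fingers": [4.5,4.5,4.5,4.5,4.5,4.5,4.5,4.5]}}

```text
time_s: 20.3
eef_pos: [572.7, 258.2, 201.1]
eef_rot: [[1.0, -0.0, -0.003], [-0.0, -1.0, -0.002], [-0.003, 0.002, -1.0]]
ft_force: [0.9, 0.8, 0.3]
finger_gap: 0.511
finger_force: 0.0
```

Request:
{"method": "send_rows", "body": {"dp": [[-1.2,-3.4,0],[-1.2,-3.4,0],[-1.2,-3.4,0],[-1.2,-3.4,0],[-0.6,-1.6,0],[0,0,0],[0,0,0],[0,0,0]], "yaw": [0,0,0,0,0,0,0,0], "fingers": [4.5,4.5,4.5,4.5,4.5,4.5,4.5,4.5]}}

```text
time_s: 20.97
eef_pos: [521.6, 406.7, 202.1]
eef_rot: [[1.0, -0.002, -0.0], [-0.002, -1.0, -0.003], [-0.0, 0.003, -1.0]]
ft_force: [0.3, 0.4, 0.2]
finger_gap: 0.508
finger_force: 0.0
```

```bash
python3 look.py w9 520 409 108 25; python3 - <<'E'
from h import *
f=np.load('w9.npz');c=calibration('wrist');d=f['d'];W=cloud(c,d)
r=np.hypot(W[...,0]-511,W[...,1]-406.5)
m=(abs(W[...,2]-63)<3)&(d>0)&(r<52); print('pan',cv2.minEnclosingCircle(W[m][:,:2].astype(np.float32)))
m=(abs(W[...,2]-96)<3)&(d>0)&(r<90)&(r>60); print('rim',cv2.minEnclosingCircle(W[m][:,:2].astype(np.float32)))
E
```

```text
tcp [521.6 406.7 202.1] t 20.97 gap 0.508 n 691
mean [520.2 410.3 107.2] circle ((519.7316284179688, 410.2643127441406), 12.105591773986816) px [245. 196.]
pan ((511.14208984375, 407.9947814941406), 44.99398422241211)
rim ((511.274169921875, 407.6559143066406), 73.1349105834961)
```

View pics/w9.png

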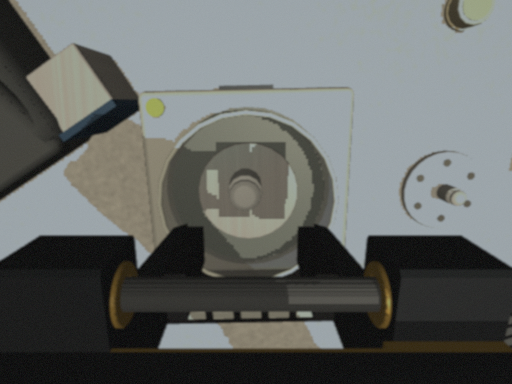

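The view shows the medium weight in the ring at (245,194) and the small one upright on the plate at (452,197). Before descending I check the clearance to the box at (80,90).

```bash
python3 - <<'E'
from h import *
for n in ('scene0','w9'):
    f=np.load(n+'.npz');c=calibration('scene' if n=='scene0' else 'wrist');W=cloud(c,f['d']);d=f['d']
    m=(W[...,2]>85)&(W[...,2]<190)&(d>0)&(W[...,0]>400)&(W[...,0]<680)&(W[...,1]>486)&(W[...,1]<640)
    P=W[m]; print(n,len(P), P.min(0).round() if len(P) else '',P.max(0).round() if len(P) else '')
    m=(W[...,2]>30)&(d>0)&(W[...,0]>400)&(W[...,0]<680)&(W[...,1]>502)&(W[...,1]<700); P=W[m]; print(P.min(0).round(),P.max(0).round())
E
```

```text
scene0 577 [540. 508.  85.] [632. 579. 103.]
[540. 502.  30.] [633. 591. 103.]
w9 6753 [519. 508.  85.] [633. 612. 109.]
[470. 502.  30.] [675. 658. 109.]
```

Request:
{"method": "send_rows", "body": {"dp": [[-0.14,-0.36,1.5],[0,0,2],[0,0,2],[0,0,1.5],[0,0,0],[0,0,0]], "yaw": [0,0,0,0,0,0], "fingers": [4.5,4.5,4.5,4.5,4.5,4.5]}}

```text
time_s: 21.52
eef_pos: [519.9, 410.7, 132.7]
eef_rot: [[1.0, -0.003, -0.001], [-0.003, -1.0, -0.002], [-0.001, 0.002, -1.0]]
ft_force: [-0.5, 0.9, -0.0]
finger_gap: 0.512
finger_force: 0.0
```

```bash
python3 look.py w10 520 410 108 25
```

```text
tcp [519.9 410.7 132.7] t 21.52 gap 0.512 n 1265
mean [520.5 410.3 107.2] circle ((519.9297485351562, 410.3108825683594), 12.253621101379395) px [250. 227.]
```

Request:
{"method": "send_rows", "body": {"dp": [[0,0,1],[0,0,1.5],[0,0,1.5],[0,0,1.2],[0,0,0.7],[0,0,0.3],[0,0,0],[0,0,0]], "yaw": [0,0,0,0,0,0,0,0], "fingers": [4.5,4.5,4.5,4.5,4.5,4.5,4.5,4.5]}}

```text
time_s: 22.23
eef_pos: [519.6, 413.2, 71.7]
eef_rot: [[1.0, -0.0, 0.001], [-0.0, -1.0, 0.001], [0.001, -0.001, -1.0]]
ft_force: [0.2, -0.4, 0.7]
finger_gap: 0.51
finger_force: 0.0
```

Request:
{"method": "send_rows", "body": {"dp": [[0,0,0],[0,0,0],[0,0,0],[0,0,0],[0,0,0],[0,0,0],[0,0,0],[0,0,0]], "yaw": [0,0,0,0,0,0,0,0], "fingers": [4,3.6,3.3,3.1,2.9,2.8,2.6,2.6], "newtons": 25}}

```text
time_s: 22.9
eef_pos: [519.5, 412.0, 71.3]
eef_rot: [[1.0, -0.001, 0.0], [-0.001, -1.0, -0.001], [0.0, 0.001, -1.0]]
ft_force: [0.8, -4.6, 4.2]
finger_gap: 0.307
finger_force: 25.0
```

Request:
{"method": "send_rows", "body": {"dp": [[0,0,-0.2],[0,0,-0.5],[0,0,-1.5],[0,0,-2.5],[0,0,-3],[0,0,-2],[0,0,-1],[0,0,0]], "yaw": [0,0,0,0,0,0,0,0], "fingers": [2.6,2.6,2.6,2.6,2.6,2.6,2.6,2.6]}}

```text
time_s: 23.57
eef_pos: [520.4, 414.5, 181.7]
eef_rot: [[1.0, 0.0, 0.004], [0.0, -1.0, 0.004], [0.004, -0.004, -1.0]]
ft_force: [0.8, -0.4, -1.6]
finger_gap: 0.309
finger_force: 25.0
```

```bash
python3 look.py w11 511 407 64 52
```

```text
tcp [520.4 414.5 181.7] t 23.57 gap 0.309 n 6932
mean [519.3 407.9  62.9] circle ((511.00982666015625, 408.1458740234375), 44.83418273925781) px [258. 188.]
```

View pics/w11.png

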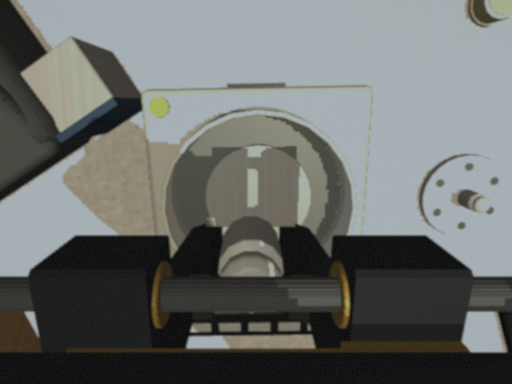

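The medium weight is held upright at (250,250) and the ring pan is empty. I carry it to the round pan.

Request:
{"method": "send_rows", "body": {"dp": [[0,1.5,0],[-0.14,3,0],[-0.14,3.8,0],[-0.14,3.8,0],[-0.14,3.8,0],[-0.14,3.8,0],[-0.14,3.8,0],[-0.14,3.8,0]], "yaw": [0,0,0,0,0,0,0,0], "fingers": [2.6,2.6,2.6,2.6,2.6,2.6,2.6,2.6]}}

```text
time_s: 24.28
eef_pos: [507.8, 137.8, 176.6]
eef_rot: [[1.0, 0.0, -0.003], [0.0, -1.0, -0.001], [-0.003, 0.001, -1.0]]
ft_force: [0.8, -0.8, -1.3]
finger_gap: 0.311
finger_force: 25.0
```

Request:
{"method": "send_rows", "body": {"dp": [[-0.14,3.8,0],[-0.14,3.8,0],[-0.14,3.8,0],[-0.14,3.8,0],[-0.14,3.8,0],[-0.14,3.8,0],[-0.14,3.8,0],[-0.14,3.8,0]], "yaw": [0,0,0,0,0,0,0,0], "fingers": [2.6,2.6,2.6,2.6,2.6,2.6,2.6,2.6]}}

```text
time_s: 24.95
eef_pos: [496.6, -165.5, 176.7]
eef_rot: [[1.0, 0.0, -0.003], [0.0, -1.0, 0.001], [-0.003, -0.001, -1.0]]
ft_force: [0.7, -0.0, -2.2]
finger_gap: 0.306
finger_force: 25.0
```

Request:
{"method": "send_rows", "body": {"dp": [[-0.14,3.8,0],[-0.14,3.8,0],[-0.14,3.8,0],[-0.14,3.8,0],[-0.14,3.8,0],[-0.14,3,0],[0,1.4,0]], "yaw": [0,0,0,0,0,0,0], "fingers": [2.6,2.6,2.6,2.6,2.6,2.6,2.6]}}

```text
time_s: 25.53
eef_pos: [486.8, -402.9, 176.3]
eef_rot: [[1.0, -0.005, -0.003], [-0.005, -1.0, -0.001], [-0.003, 0.001, -1.0]]
ft_force: [-0.6, -0.8, -1.2]
finger_gap: 0.31
finger_force: 25.0
```

Request:
{"method": "send_rows", "body": {"dp": [[0,0,0],[0,0,0],[0,0,0]], "yaw": [0,0,0], "fingers": [2.6,2.6,2.6]}}

```text
time_s: 25.78
eef_pos: [490.0, -395.6, 177.1]
eef_rot: [[1.0, 0.002, -0.001], [0.002, -1.0, 0.003], [-0.001, -0.003, -1.0]]
ft_force: [1.1, 0.6, -2.6]
finger_gap: 0.306
finger_force: 25.0
```

```bash
python3 look.py w12 491 -389 57.5 75
```

```text
tcp [ 490.  -395.6  177.1] t 25.78 gap 0.306 n 13306
mean [ 500.6 -389.2   56.9] circle ((490.9007873535156, -389.29315185546875), 59.91963195800781) px [242. 173.]
```

Request:
{"method": "send_rows", "body": {"dp": [[0.05,-0.64,1.5],[0,0,2.5],[0,0,2.5],[0,0,2],[0,0,1.2],[0,0,0.7],[0,0,0.3],[0,0,0]], "yaw": [0,0,0,0,0,0,0,0], "fingers": [2.6,2.6,2.6,2.6,2.6,2.6,2.6,2.6]}}

```text
time_s: 26.5
eef_pos: [490.5, -391.4, 71.3]
eef_rot: [[1.0, 0.001, 0.0], [0.001, -1.0, 0.0], [0.0, -0.0, -1.0]]
ft_force: [-0.3, -0.4, -2.2]
finger_gap: 0.309
finger_force: 25.0
```

Request:
{"method": "send_rows", "body": {"dp": [[0,0,0],[0,0,0],[0,0,0]], "yaw": [0,0,0], "fingers": [2.6,2.6,2.6]}}

```text
time_s: 26.75
eef_pos: [490.8, -392.2, 72.3]
eef_rot: [[1.0, -0.0, 0.001], [-0.0, -1.0, -0.001], [0.001, 0.001, -1.0]]
ft_force: [-0.5, 0.0, -1.8]
finger_gap: 0.308
finger_force: 25.0
```

Request:
{"method": "send_rows", "body": {"dp": [[0,-0.3,0.3],[0,0,0.2],[0,0,0],[0,0,0],[0,0,0]], "yaw": [0,0,0,0,0], "fingers": [2.6,2.6,2.6,2.6,2.6]}}

```text
time_s: 27.17
eef_pos: [490.1, -388.8, 66.2]
eef_rot: [[1.0, -0.0, -0.0], [-0.0, -1.0, -0.0], [-0.0, 0.0, -1.0]]
ft_force: [-0.8, -0.2, -2.3]
finger_gap: 0.307
finger_force: 25.0
```

Request:
{"method": "send_rows", "body": {"dp": [[0,0,0.1],[0,0,0],[0,0,0],[0,0,0]], "yaw": [0,0,0,0], "fingers": [2.6,2.6,2.6,2.6]}}

```text
time_s: 27.5
eef_pos: [490.3, -388.9, 65.4]
eef_rot: [[1.0, -0.0, 0.0], [-0.0, -1.0, -0.0], [0.0, 0.0, -1.0]]
ft_force: [-0.3, -0.1, -1.1]
finger_gap: 0.308
finger_force: 25.0
```

Request:
{"method": "send_rows", "body": {"dp": [[0,0,0.03],[0,0,0],[0,0,0]], "yaw": [0,0,0], "fingers": [2.6,2.6,2.6]}}

```text
time_s: 27.75
eef_pos: [490.3, -388.9, 65.3]
eef_rot: [[1.0, -0.0, 0.0], [-0.0, -1.0, -0.0], [0.0, 0.0, -1.0]]
ft_force: [-1.5, -0.3, 4.9]
finger_gap: 0.308
finger_force: 25.0
```

Request:
{"method": "send_rows", "body": {"dp": [[0,0,0.02],[0,0,0],[0,0,0]], "yaw": [0,0,0], "fingers": [2.6,2.6,2.6]}}

```text
time_s: 28.0
eef_pos: [490.3, -388.9, 65.3]
eef_rot: [[1.0, -0.0, 0.0], [-0.0, -1.0, -0.0], [0.0, 0.0, -1.0]]
ft_force: [-1.9, 0.3, 5.9]
finger_gap: 0.31
finger_force: 25.0
```

The weight is in contact, so I release it, rise and check.

Request:
{"method": "send_rows", "body": {"dp": [[0,0,-0.04],[0,0,0],[0,0,0],[0,0,0],[0,0,0],[0,0,-1],[0,0,-2],[0,0,-3]], "yaw": [0,0,0,0,0,0,0,0], "fingers": [2.6,2.9,3.5,4.2,4.8,4.8,4.8,4.8]}}

```text
time_s: 28.67
eef_pos: [488.7, -387.6, 124.0]
eef_rot: [[1.0, -0.0, -0.004], [-0.0, -1.0, 0.003], [-0.004, -0.003, -1.0]]
ft_force: [0.2, 0.5, 1.1]
finger_gap: 0.545
finger_force: 0.0
```

Request:
{"method": "send_rows", "body": {"dp": [[0,0,-3],[0,0,-2],[0,0,-1],[0,0,0],[0,0,0]], "yaw": [0,0,0,0,0], "fingers": [4.8,4,4,4,4]}}

```text
time_s: 29.08
eef_pos: [490.0, -388.6, 184.9]
eef_rot: [[1.0, -0.0, -0.0], [-0.0, -1.0, 0.0], [-0.0, -0.0, -1.0]]
ft_force: [0.1, -0.5, -0.5]
finger_gap: 0.451
finger_force: 0.0
```

```bash
python3 look.py w13 491 -389 102 25
```

```text
tcp [ 490.  -388.6  184.9] t 29.08 gap 0.451 n 748
mean [ 491.1 -389.6  101.2] circle ((490.4163818359375, -389.3308410644531), 12.2468900680542) px [251. 197.]
```

View pics/w13.png

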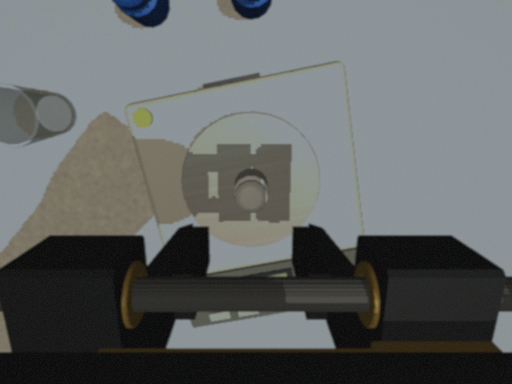

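The medium weight stands upright in the centre of the round pan at (251,190). Now I return for the small one on the plate.

Request:
{"method": "send_rows", "body": {"dp": [[0,-2,0],[0.05,-3.9,0],[0.05,-3.9,0],[0.05,-3.9,0],[0.05,-3.9,0],[0.05,-3.9,0],[0.05,-3.9,0],[0.05,-3.9,0]], "yaw": [0,0,0,0,0,0,0,0], "fingers": [4,4,4,4,4,4,4,4]}}

```text
time_s: 29.8
eef_pos: [492.2, -93.8, 183.5]
eef_rot: [[1.0, -0.0, -0.003], [-0.0, -1.0, 0.0], [-0.003, -0.0, -1.0]]
ft_force: [0.5, 0.2, 0.0]
finger_gap: 0.452
finger_force: 0.0
```

Request:
{"method": "send_rows", "body": {"dp": [[0.05,-3.9,0],[0.05,-3.9,0],[0.05,-3.9,0],[0.05,-3.9,0],[0.05,-3.9,0],[0.05,-3.9,0],[0,-3.9,0],[0,-1.9,0]], "yaw": [0,0,0,0,0,0,0,0], "fingers": [4,4,4,4,4,4,4,4]}}

```text
time_s: 30.47
eef_pos: [494.8, 201.8, 183.6]
eef_rot: [[1.0, 0.005, -0.003], [0.005, -1.0, 0.002], [-0.003, -0.002, -1.0]]
ft_force: [-1.0, 0.7, 0.5]
finger_gap: 0.452
finger_force: 0.0
```

Request:
{"method": "send_rows", "body": {"dp": [[0,0,2],[0,0,3],[0,0,3],[0,0,1.5],[0,0,0],[0,0,0],[0,0,0]], "yaw": [0,0,0,0,0,0,0], "fingers": [4,4,4,4,4,4,4]}}

```text
time_s: 31.05
eef_pos: [497.0, 196.4, 90.4]
eef_rot: [[1.0, -0.0, 0.0], [-0.0, -1.0, 0.0], [0.0, -0.0, -1.0]]
ft_force: [0.1, -0.7, -0.6]
finger_gap: 0.453
finger_force: 0.0
```

```bash
python3 look.py w14 496 197 37 20
```

```text
tcp [497.  196.4  90.4] t 31.05 gap 0.453 n 373
mean [496.5 196.9  35.8] circle ((496.2719421386719, 196.88717651367188), 7.7193779945373535) px [249. 212.]
```

Request:
{"method": "send_rows", "body": {"dp": [[-0.04,-0.04,1.5],[0,0,2],[0,0,1.6],[0,0,1.1],[0,0,0.7],[0,0,0.35],[0,0,0],[0,0,0]], "yaw": [0,0,0,0,0,0,0,0], "fingers": [4,4,4,4,4,4,4,4]}}

```text
time_s: 31.77
eef_pos: [496.9, 196.9, 18.2]
eef_rot: [[1.0, -0.0, 0.001], [-0.0, -1.0, 0.0], [0.001, -0.0, -1.0]]
ft_force: [0.7, 0.6, -0.2]
finger_gap: 0.457
finger_force: 0.0
```

Request:
{"method": "send_rows", "body": {"dp": [[0,0,0],[0,0,0],[0,0,0],[0,0,0],[0,0,0],[0,0,0],[0,0,0],[0,0,0]], "yaw": [0,0,0,0,0,0,0,0], "fingers": [3,2.4,2.1,1.9,1.7,1.5,1.2,1.0], "newtons": 15}}

```text
time_s: 32.43
eef_pos: [496.6, 197.0, 17.9]
eef_rot: [[1.0, -0.0, 0.001], [-0.0, -1.0, 0.0], [0.001, -0.0, -1.0]]
ft_force: [-0.6, 0.0, 3.9]
finger_gap: 0.191
finger_force: 15.0
```

Request:
{"method": "send_rows", "body": {"dp": [[0,0,-0.2],[0,0,-0.5],[0,0,-1.5],[0,0,-3],[0,0,-4],[0,0,-3],[0,0,-1.5],[0,0,0]], "yaw": [0,0,0,0,0,0,0,0], "fingers": [1,1,1,1,1,1,1,1]}}

```text
time_s: 33.1
eef_pos: [498.5, 197.3, 158.4]
eef_rot: [[1.0, -0.001, 0.006], [-0.001, -1.0, 0.002], [0.006, -0.002, -1.0]]
ft_force: [0.1, 0.3, 0.1]
finger_gap: 0.192
finger_force: 15.0
```

Request:
{"method": "send_rows", "body": {"dp": [[0.2,-2,0],[0.2,-3.3,0],[0.3,-3.5,0],[0.3,-3.5,0],[0.3,-3.5,0],[0.2,-3.3,0],[0,-2,0],[0,0,0]], "yaw": [0,0,0,0,0,0,0,0], "fingers": [1,1,1,1,1,1,1,1]}}

```text
time_s: 33.77
eef_pos: [508.6, 413.2, 153.0]
eef_rot: [[1.0, 0.006, -0.002], [0.006, -1.0, 0.002], [-0.002, -0.002, -1.0]]
ft_force: [-0.6, -0.4, -0.7]
finger_gap: 0.193
finger_force: 15.0
```

Request:
{"method": "send_rows", "body": {"dp": [[0,0,0],[0,0,0],[0,0,0]], "yaw": [0,0,0], "fingers": [1,1,1]}}

```text
time_s: 34.02
eef_pos: [511.8, 405.4, 153.9]
eef_rot: [[1.0, -0.002, -0.001], [-0.002, -1.0, -0.002], [-0.001, 0.002, -1.0]]
ft_force: [0.1, -0.1, -0.3]
finger_gap: 0.19
finger_force: 15.0
```

```bash
python3 look.py w15 511 408 64 50; python3 - <<'E'
from h import *
f=np.load('w15.npz');c=calibration('wrist');d=f['d'];W=cloud(c,d)
r=np.hypot(W[...,0]-511,W[...,1]-407)
m=(abs(W[...,2]-96)<3)&(d>0)&(r<80)&(r>60); print('rim',m.sum(),cv2.minEnclosingCircle(W[m][:,:2].astype(np.float32)))
E
```

```text
tcp [511.8 405.4 153.9] t 34.02 gap 0.19 n 8953
mean [518.6 408.1  62.9] circle ((510.8771667480469, 408.16253662109375), 44.81161880493164) px [246. 187.]
rim 2403 ((510.8909912109375, 408.2164611816406), 73.18244171142578)
```

View pics/w15.png

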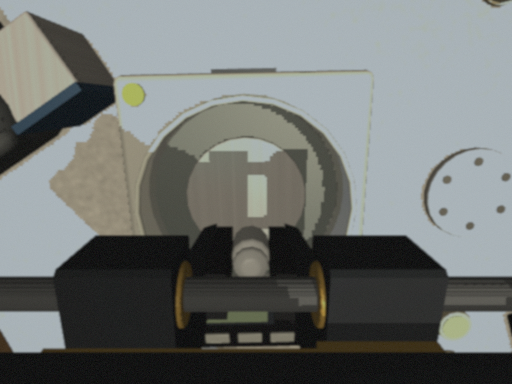

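The ring pan is empty, the plate is empty, and the weight is held upright at (251,245). I lower it into the ring.

Request:
{"method": "send_rows", "body": {"dp": [[-0.05,-0.26,1.2],[0,0,2],[0,0,2],[0,0,1.2],[0,0,0.8],[0,0,0.3],[0,0,0],[0,0,0]], "yaw": [0,0,0,0,0,0,0,0], "fingers": [1,1,1,1,1,1,1,1]}}

```text
time_s: 34.73
eef_pos: [511.4, 410.6, 80.2]
eef_rot: [[1.0, -0.0, 0.001], [-0.0, -1.0, 0.001], [0.001, -0.001, -1.0]]
ft_force: [0.6, 0.5, -0.7]
finger_gap: 0.193
finger_force: 15.0
```

Request:
{"method": "send_rows", "body": {"dp": [[0,0,0],[0,0,0],[0,0,0]], "yaw": [0,0,0], "fingers": [1,1,1]}}

```text
time_s: 34.98
eef_pos: [511.3, 410.6, 80.4]
eef_rot: [[1.0, -0.0, 0.001], [-0.0, -1.0, 0.001], [0.001, -0.001, -1.0]]
ft_force: [0.6, 0.1, -0.7]
finger_gap: 0.197
finger_force: 15.0
```

Request:
{"method": "send_rows", "body": {"dp": [[0,0.24,0.3],[0,0,0.2],[0,0,0.1],[0,0,0],[0,0,0]], "yaw": [0,0,0,0,0], "fingers": [1,1,1,1,1]}}

```text
time_s: 35.4
eef_pos: [510.8, 407.8, 73.5]
eef_rot: [[1.0, -0.0, -0.0], [-0.0, -1.0, -0.0], [-0.0, 0.0, -1.0]]
ft_force: [0.1, -0.6, -1.5]
finger_gap: 0.19
finger_force: 15.0
```

Request:
{"method": "send_rows", "body": {"dp": [[0,0,0.05],[0,0,0],[0,0,0]], "yaw": [0,0,0], "fingers": [1,1,1]}}

```text
time_s: 35.65
eef_pos: [510.9, 408.0, 73.1]
eef_rot: [[1.0, -0.0, -0.0], [-0.0, -1.0, 0.0], [-0.0, -0.0, -1.0]]
ft_force: [0.0, -0.4, 0.0]
finger_gap: 0.19
finger_force: 15.0
```

Request:
{"method": "send_rows", "body": {"dp": [[0,0,0.03],[0,0,0],[0,0,0]], "yaw": [0,0,0], "fingers": [1,1,1]}}

```text
time_s: 35.9
eef_pos: [511.0, 407.9, 73.0]
eef_rot: [[1.0, -0.0, 0.0], [-0.0, -1.0, 0.0], [0.0, -0.0, -1.0]]
ft_force: [-1.1, -0.6, 1.7]
finger_gap: 0.193
finger_force: 15.0
```

Request:
{"method": "send_rows", "body": {"dp": [[0,0,0],[0,0,0]], "yaw": [0,0], "fingers": [1,1]}}

```text
time_s: 36.07
eef_pos: [511.0, 407.9, 73.0]
eef_rot: [[1.0, -0.0, 0.0], [-0.0, -1.0, 0.0], [0.0, -0.0, -1.0]]
ft_force: [-0.8, 0.7, 2.3]
finger_gap: 0.19
finger_force: 15.0
```

The weight is in light contact. I release it, rise and check all three.

Request:
{"method": "send_rows", "body": {"dp": [[0,0,0],[0,0,0],[0,0,0],[0,0,0],[0,0,0],[0,0,-1],[0,0,-2],[0,0,-3]], "yaw": [0,0,0,0,0,0,0,0], "fingers": [1.6,2,2.5,3.2,4,4,4,4]}}

```text
time_s: 36.73
eef_pos: [509.5, 406.6, 131.6]
eef_rot: [[1.0, 0.0, -0.004], [0.0, -1.0, -0.003], [-0.004, 0.003, -1.0]]
ft_force: [0.5, 0.2, 0.3]
finger_gap: 0.456
finger_force: 0.0
```

Request:
{"method": "send_rows", "body": {"dp": [[0,0,-3],[0,0,-3],[0,0,-1],[0,0,0],[0,0,0],[0,0,0]], "yaw": [0,0,0,0,0,0], "fingers": [4,4,4,4,4,4]}}

```text
time_s: 37.23
eef_pos: [510.1, 407.0, 201.0]
eef_rot: [[1.0, -0.0, -0.002], [-0.0, -1.0, -0.002], [-0.002, 0.002, -1.0]]
ft_force: [-0.3, -0.0, -0.7]
finger_gap: 0.453
finger_force: 0.0
```

```bash
python3 look.py w16 511 408 92 20; python3 - <<'E'
from h import *
p,d=read_camera('scene');c=calibration('scene');W=cloud(c,d); cv2.imwrite('pics/end.png',cv2.resize(p[:,:,::-1],(800,600)))
W0=cloud(c,np.load('scene0.npz')['d'])
for n,x,y,z,r in [('L',663,1.5,134,30),('M',491,-389,103,30),('beaker',555,-192,68,35),('jar',674,-211,62,30)]:
    for w in (W0,W):
        m=(np.hypot(w[...,0]-x,w[...,1]-y)<r)&(abs(w[...,2]-z)<4); print(n,m.sum(),w[m].mean(0).round(1) if m.any() else '')
E
```

```text
tcp [510.1 407.  201. ] t 37.23 gap 0.453 n 243
mean [510.7 407.   90.8] circle ((510.27520751953125, 406.946044921875), 7.594986438751221) px [249. 188.]
L 0 
L 170 [665.4   1.9 134.2]
M 45 [ 503.6 -390.7  100.6]
M 56 [ 492.8 -387.6  103.1]
beaker 101 [ 548.8 -196.5   67.8]
beaker 100 [ 548.  -197.3   67.9]
jar 207 [ 674.4 -210.5   62.9]
jar 208 [ 674.3 -210.4   62.8]
```

View pics/end.png

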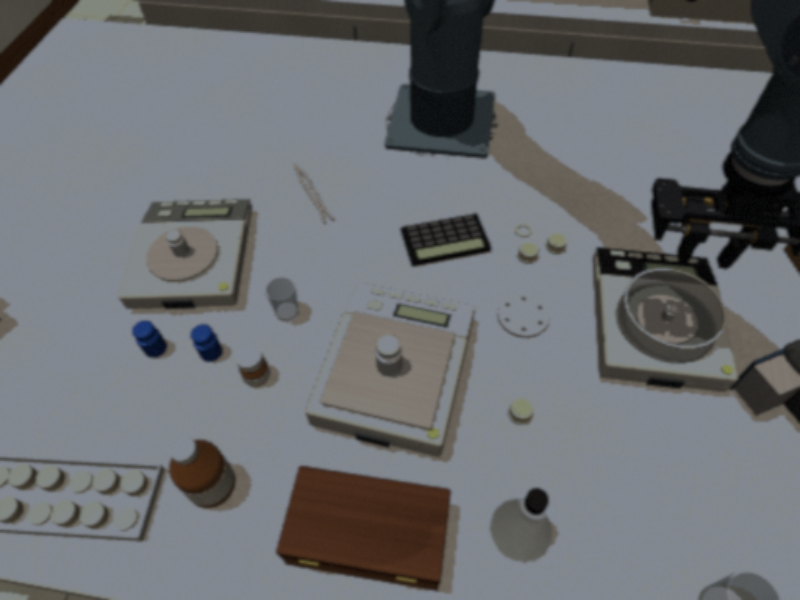

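The last picture shows the large weight on the square pan at (388,352), the medium one on the round pan at (177,243) and the small one in the ring at (671,312). All three are upright and centred, the plate at (523,316) is empty, and the beaker and jar have not moved. I hand in.

```bash
python3 -c "
from workcell import job; print(job.finish_job())"
```

```text
the job is handed in; nothing more can be done
None
```

The job is handed in after about 37 s of the 115 s: the large weight is on the square pan, the medium on the bare round pan and the small in the ring, each upright and within about 2 mm of centre by the camera, the small one having been parked on the plate meanwhile; beaker and amber jar unmoved.

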